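Split a washed batch over two trays so that the balance sits level

ROBOT

A 7-joint arm with a two-finger parallel gripper is mounted at the origin on the work surface. World frame = base frame: x ahead of the robot, y to its left, z up, the work surface at z = 0. Lengths are in m, angles in degrees, forces in N, time in s.
With the tool pointing down it reaches from about 0.425 to 0.8 m from the base axis. Payload 8.3 kg.
Tool frame: the origin (TCP) lies midway between the tips of the shut fingers; the grasp point (between the pads) lies 19 mm behind it; x points along the fingers, y is the direction in which the jaws open and shut, and the axes are right-handed (so a half turn about x gives the same grasp; the last joint's range is limited). The gripper opens to 85 mm and grips with 20 to 120 N. Pads are 22 mm wide; open, the fingers measure 114 mm over their backs; the gripper's body (76 mm by 85 mm) begins 54 mm behind the grasp point. The pads swing forward as they close: fully open they stand 13 mm farther back than shut.
Start: joints at [-3.604, 21.967, 0.94, 78.501, -0.361, 79.538, -2.664], TCP at [0.625, 0, 0.231] pointing down, gripper open.
Joint ranges: [-169.22, 169.22], [-14.56, 117.87], [-87.37, 89.26], [10.42, 133.3], [-82.24, 262.24], [0.94, 117.77], [-172.7, 172.7]. Speed limits (degrees/s): [136.94, 136.94, 172.46, 172.46, 180, 180, 180].

INTERFACE

Orientations are given as a 3x3 rotation matrix whose columns are the frame's x, y, z axes.
In Python, from workcell import bot, eyes gives the robot as it stands.
- The arm moves only by the tool arm_command, never from a script. Its argument "deltas" is text: rows parted by semicolons, each of 5 numbers parted by spaces: the shift along the world's x, y, z in m, then the turn about the world's z in rad, then the opening, from 0 (shut) to 1 (fully open). A call has 1 to 8 rows; each row shifts and turns the commanded pose from where the row before left it; what a row does not reach is not made up. A row lasts 1/12 s, in which the tool goes at most 41.7 mm and 7.16 degrees, less where a joint would pass 70% of its speed; a pose out of reach is approached as far as the arm can. A call with a gripper value outside its range is refused whole. The fingers move at their own pace and stop on an object; "squeeze" is the grip in N (left out, the last holds). Time passes only in rows, so rows that do not move let the fingers close. It gives the time, the measured TCP pose, the force and the opening at its end, in the units of the state.
- bot.read_state(): the state, without advancing time (a new reading comes with each control period).
- eyes.snapshot(name): name is "scene" or "side" or "wrist"; returns the picture (480x640x3 uint8, red, green, blue); there is no depth.
- eyes.calibration(name): a dict with "K" (3x3 intrinsics, pixels), "R" (3x3) and "t" (3): a world point X has camera coordinates R X + t. Camera axes: x right, y down, z forward; pixel columns grow to the right and rows downward; lengths in m; the calibration is good to about 2 mm. A picture is of the moment at which its call begins: read the wrist's pose just before it. calibration takes no time and is no camera call; for the wrist camera it gives the pose at the moment of the call.
- bot.job_done(): hands the job in, once; it reports no verdict.
The state is a dict: "time_s": time; "joint_pos": joint angles; "joint_vel": joint speeds; "joint_torque": joint torques, N m; "tcp_pos": TCP position; "ee_rot": TCP orientation; "wrist_force": force on the tool from outside, world axes, zero at the start; "torque": the same for the moment, N m; "grip_width": finger opening in m.
Only numpy, scipy, OpenCV 4.12 (cv2) and the standard library are available. Lean on these libraries where they do the work, as an engineer would, in place of code of your own. Each camera call takes 0.05 s, during which the arm holds its last target.

TASK

This washed batch of five machined parts is to go into the spin dryer as two loads of equal weight. Slide the balance's poise back home to zero, set the gold vee block from the bench on a tray, and move parts between the two trays until the balance sits level, with all five parts standing flat on a tray floor the right way up and none stacked. Set the parts down gently and leave the other things on the bench where they are.

Things in the scene. Friction and masses are not known exactly. Their poses are not given: they have to be found in the camera images.
- slide_base: Dark steel dovetail slide base, the heaviest part, about 600 g: foot 90 (x) x 50 (y) x 10 mm with a centred rail 90 x 30 x 12 mm on it, 22 mm high in all. Origin: centre of its underside; z up. Starts the right way up on one of the two trays, its x roughly away from the robot.
- carrier: Blue anodised aluminium rail carrier with a pale stripe across its top, about 200 g: block 80 (x) x 40 (y) x 30 mm high, with a channel along its underside. Origin: centre of its underside; z up. Starts the right way up on one of the two trays, its x roughly away from the robot.
- shaft_block: Bare aluminium shaft support block, about 100 g: foot 70 (x) x 32 (y) x 8 mm with a centred upright 24 (x) x 32 (y) mm, 42 mm high in all, its bore along x. Origin: centre of its underside; z up. Starts the right way up on one of the two trays, its x roughly away from the robot.
- lens_housing: Black round lens housing, about 150 g: flange of diameter 60 mm, 8 mm high, under a centred barrel of diameter 44 mm, 48 mm high in all. Origin: centre of its underside; z up. Starts the right way up on one of the two trays, its x roughly away from the robot.
- vee_block: Gold anodised aluminium vee block, about 150 g: 80 (x) x 36 (y) x 26 mm high, with a V groove along x in its top. Origin: centre of its underside; z up. Starts lying on the bench beside the balance, left or right, the right way up. It is the last part of the batch
- balance: Equal-arm bench balance, fixed, its beam across the robot's view: x points away from the robot, y to its left. Origin: on the bench under the beam's pivot. Tray centres at y +140 and -140 mm. Between the trays stands a white index plate with red pointers, 50 mm (y) wide, up to 130 mm above the bench. In front of the trays (x -152 mm) runs the poise bar along y
- tray_left_floor (a point): Centre of the top face of the left (+y) tray's floor, 104 mm above the bench when level. Inside 195 (x) x 185 (y) mm, rim 10 mm high; axes as the balance's. It stays horizontal and moves up or down up to 9 mm as the beam tips. Room for four parts, two by two: 80 mm apart in y, 94 mm in x; parts there at the start lie side by side in the half nearer the robot (x about -46, y +40 and -40 mm)
- tray_right_floor (a point): Centre of the top face of the right (-y) tray's floor, 104 mm above the bench when level. Inside 195 (x) x 185 (y) mm, rim 10 mm high; axes as the balance's. It stays horizontal and moves up or down up to 9 mm as the beam tips. Room for four parts, two by two: 80 mm apart in y, 94 mm in x; parts there at the start lie side by side in the half nearer the robot (x about -46, y +40 and -40 mm)
- beam (a joint): Tilt of the balance beam: 0 is level, stops at -0.065 and +0.065 rad, positive with the left (+y) tray up. A difference of 100 g between the trays is about 0.07 rad; larger ones put the beam on a stop. With the poise home and equal loads it reads about 0. It settles within about 1.5 s after a change
- poise (a joint): Position of the sliding poise along its bar: 0 = home at zero, against the brass stop at the bar's left (+y) end; grows to 0.12 m towards -y. It slides with about 0.5 N of friction and stays where it is left. While it is away from home it loads the right side: 0.1 m is like 70 g too much in the right tray
- poise_knob (a point): Middle of the black upright knob on the poise: diameter 18 mm, 30 mm high (15 mm above and below this point), 121 mm above the bench when level, up to 5 mm higher or lower as the bar tips with the beam. Under the knob the brass saddle, 28 mm (y) x 25 mm (x), 35 mm high, rides on the bar. Home: this point at x -152, y +60 mm of the balance
- loupe: Bystander: black stand magnifier, diameter 48 mm, 54 mm high, on the bench on the side of the balance where the vee block is not. Origin: centre of its underside
- bottle: Bystander: white squeeze bottle with blue cap, diameter 64 mm, 160 mm high, right of the balance. Origin: centre of its underside
- parts_bin: Bystander: black open bin 150 x 110 x 60 mm holding small parts, left of the balance. Origin: centre of its underside
- caliper: Bystander: caliper 220 mm long, lying beyond the balance. Origin: under the middle of its bar
- driver: Bystander: screwdriver 190 mm long with grey handle, lying right of the balance. Origin: centre of its underside
There are look-alikes about, which are no part of the job. Leave any pink look-alike of the vee_block alone.

How it is judged (in metres and radians):
At the end, for the whole second after the job is handed in: The beam is within 0.03 rad of level and still, the poise is within 4 mm of home, and each of the five parts stands flat (within 0.12 rad of upright, underside within 6 mm of the floor) inside the rim of one of the two trays, at rest (value of joint beam between -0.03 and 0.03 rad and velocity of joint beam between -0.03 and 0.03 rad/s and value of joint poise below 0.004 m and ((x of slide_base in the frame of tray_left_floor between -0.098 and 0.098 m and y of slide_base in the frame of tray_left_floor between -0.093 and 0.093 m and z of slide_base in the frame of tray_left_floor between -0.006 and 0.006 m) or (x of slide_base in the frame of tray_right_floor between -0.098 and 0.098 m and y of slide_base in the frame of tray_right_floor between -0.093 and 0.093 m and z of slide_base in the frame of tray_right_floor between -0.006 and 0.006 m)) and angle between each of slide_base, carrier, shaft_block, lens_housing, vee_block's own z axis and vertical below 0.12 rad and linear speed of each of slide_base, carrier, shaft_block, lens_housing, vee_block below 0.03 m/s and ((x of carrier in the frame of tray_left_floor between -0.098 and 0.098 m and y of carrier in the frame of tray_left_floor between -0.093 and 0.093 m and z of carrier in the frame of tray_left_floor between -0.006 and 0.006 m) or (x of carrier in the frame of tray_right_floor between -0.098 and 0.098 m and y of carrier in the frame of tray_right_floor between -0.093 and 0.093 m and z of carrier in the frame of tray_right_floor between -0.006 and 0.006 m)) and ((x of shaft_block in the frame of tray_left_floor between -0.098 and 0.098 m and y of shaft_block in the frame of tray_left_floor between -0.093 and 0.093 m and z of shaft_block in the frame of tray_left_floor between -0.006 and 0.006 m) or (x of shaft_block in the frame of tray_right_floor between -0.098 and 0.098 m and y of shaft_block in the frame of tray_right_floor between -0.093 and 0.093 m and z of shaft_block in the frame of tray_right_floor between -0.006 and 0.006 m)) and ((x of lens_housing in the frame of tray_left_floor between -0.098 and 0.098 m and y of lens_housing in the frame of tray_left_floor between -0.093 and 0.093 m and z of lens_housing in the frame of tray_left_floor between -0.006 and 0.006 m) or (x of lens_housing in the frame of tray_right_floor between -0.098 and 0.098 m and y of lens_housing in the frame of tray_right_floor between -0.093 and 0.093 m and z of lens_housing in the frame of tray_right_floor between -0.006 and 0.006 m)) and ((x of vee_block in the frame of tray_left_floor between -0.098 and 0.098 m and y of vee_block in the frame of tray_left_floor between -0.093 and 0.093 m and z of vee_block in the frame of tray_left_floor between -0.006 and 0.006 m) or (x of vee_block in the frame of tray_right_floor between -0.098 and 0.098 m and y of vee_block in the frame of tray_right_floor between -0.093 and 0.093 m and z of vee_block in the frame of tray_right_floor between -0.006 and 0.006 m))); the robot touches nothing.
It fails at once if a bystander (loupe, bottle, parts bin, caliper, screwdriver) is pushed more than 20 mm or tipped over (distance of any of loupe, bottle, parts_bin, caliper, driver from where it was at the start of the episode above 0.02 m or angle between any of loupe, bottle, parts_bin's own z axis and vertical above 0.5 rad).
It fails at once if a part is dropped or flung (moves faster than 0.7 m/s while the fingers do not hold it, as after a fall of 25 mm) ((linear speed of slide_base above 0.7 m/s and contact force between slide_base and the fingers below 0.3 N) or (linear speed of carrier above 0.7 m/s and contact force between carrier and the fingers below 0.3 N) or (linear speed of shaft_block above 0.7 m/s and contact force between shaft_block and the fingers below 0.3 N) or (linear speed of lens_housing above 0.7 m/s and contact force between lens_housing and the fingers below 0.3 N) or (linear speed of vee_block above 0.7 m/s and contact force between vee_block and the fingers below 0.3 N)).
It also fails if it takes over 67 s, if anything falls off the work surface, if the arm or the gripper's body presses on something with over 40 N, if the wrist force passes 120 N, or if a joint passes its speed limit or range.

## Working session

There is one attempt and no reset: what is moved stays moved. The work goes in short steps, Python scripts to look and compute and a tool call to move; the robot and the scene stay as the last step left them, time stands still between calls to the robot, and variables do not carry over. Pictures are saved under pics/ and viewed, and the job is handed in when it is done.

Besides the shell and the picture viewer there is one more tool, called after "Request:" by a JSON object that holds its "op" and its "data". arm_command: Moves the arm, as the interface text tells. Its arguments: {"type":"object","properties":{"deltas":{"type":"string"},"squeeze":{"type":"number"}},"required":["deltas"]}

```bash
ls; mkdir -p pics; python3 - <<'E'
from workcell import bot, eyes
import cv2
for n in ["scene","side","wrist"]:
    c=eyes.calibration(n); im=eyes.snapshot(n)
    cv2.imwrite(f"pics/{n}0.png",im[:,:,::-1]); print(n,c)
s=bot.read_state(); print({k:s[k] for k in("time_s","tcp_pos","wrist_force","grip_width","ee_rot")})
E
```

```text
pics
scene {'K': array([[520.79942551,   0.        , 324.92065259],
       [  0.        , 520.79942551, 249.60795263],
       [  0.        ,   0.        ,   1.        ]]), 'R': array([[ 0.88800451,  0.45975117,  0.00876644],
       [ 0.23943846, -0.44602884, -0.86239637],
       [-0.39257765,  0.76791089, -0.50615773]]), 't': array([-0.48596307, -0.03026205,  1.44337933])}
side {'K': array([[547.27078686,   0.        , 314.03442473],
       [  0.        , 547.27078686, 248.10807583],
       [  0.        ,   0.        ,   1.        ]]), 'R': array([[ 0.97423619, -0.22520947, -0.01202271],
       [-0.14795085, -0.59796877, -0.78774609],
       [ 0.17021868,  0.76922952, -0.61588274]]), 't': array([-0.55749571,  0.1592173 ,  1.2308224 ])}
wrist {'K': array([[338.6625719 ,   0.        , 321.4025077 ],
       [  0.        , 338.6625719 , 241.98600473],
       [  0.        ,   0.        ,   1.        ]]), 'R': array([[ 9.99998023e-01,  1.18108882e-04, -1.98473281e-03],
       [ 7.43515918e-04, -9.48022885e-01,  3.18201282e-01],
       [-1.84398973e-03, -3.18202129e-01, -9.48021099e-01]]), 't': array([-0.62530073, -0.04175027,  0.38064111])}
{'time_s': 0.15, 'tcp_pos': array([6.24628955e-01, 7.25827348e-05, 2.30517811e-01]), 'wrist_force': array([-0.03620809,  0.1387991 , -0.08408192]), 'grip_width': 0.08554553983307629, 'ee_rot': array([[-1.46958916e-03,  9.99998913e-01,  1.17888820e-04],
       [-2.50300185e-05,  1.17852163e-04, -9.99999993e-01],
       [-9.99998920e-01, -1.46959210e-03,  2.48567971e-05]])}
```

View pics/scene0.png

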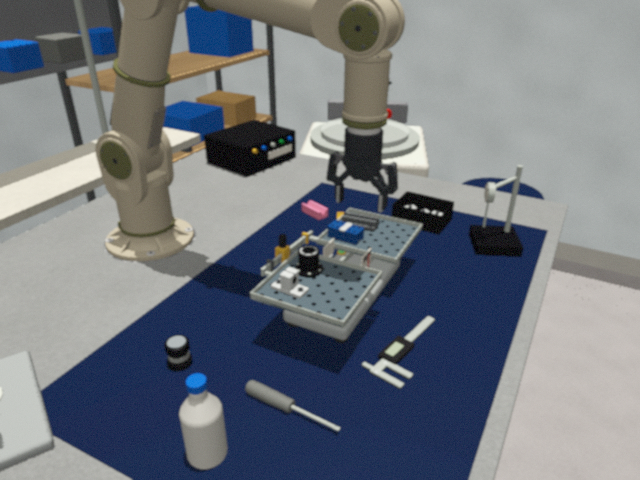

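View pics/side0.png

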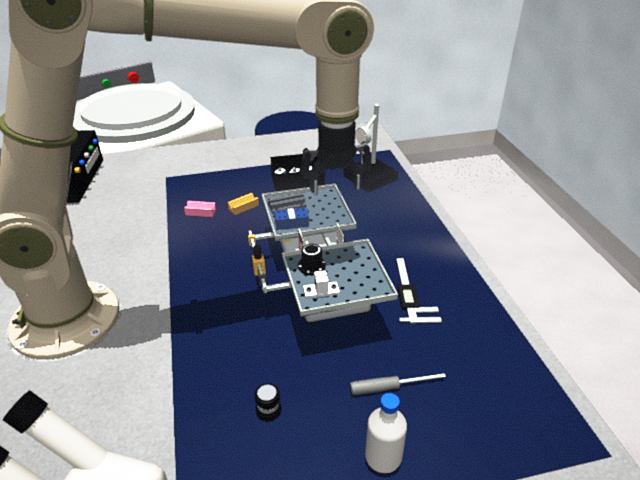

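View pics/wrist0.png

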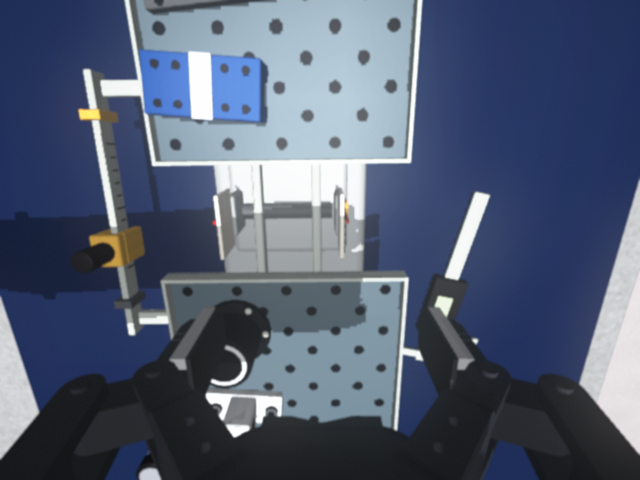

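```bash
python3 - <<'E'
import cv2
a=cv2.imread("pics/side0.png")[160:340,170:440]; cv2.imwrite("pics/c1.png",cv2.resize(a,(800,533),interpolation=cv2.INTER_CUBIC))
b=cv2.imread("pics/scene0.png")[190:350,240:450]; cv2.imwrite("pics/c2.png",cv2.resize(b,(787,600),interpolation=cv2.INTER_CUBIC))
E
```

```text
(no output)
```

View pics/c1.png

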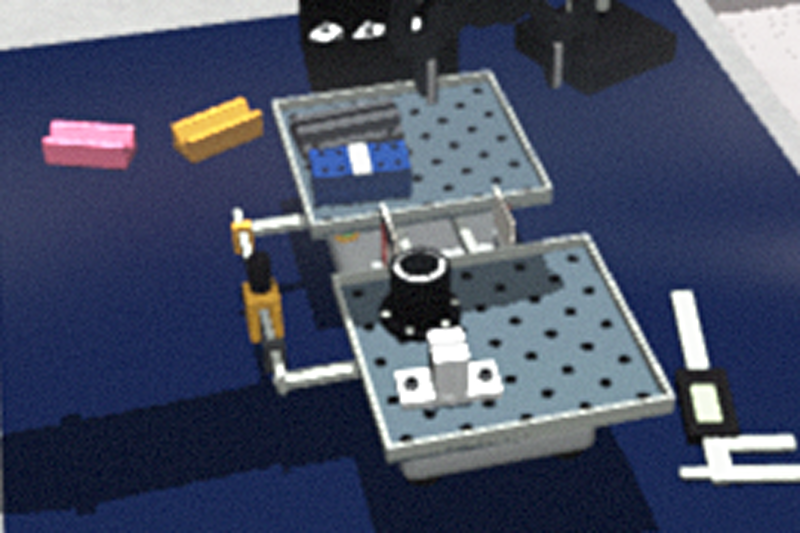

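View pics/c2.png

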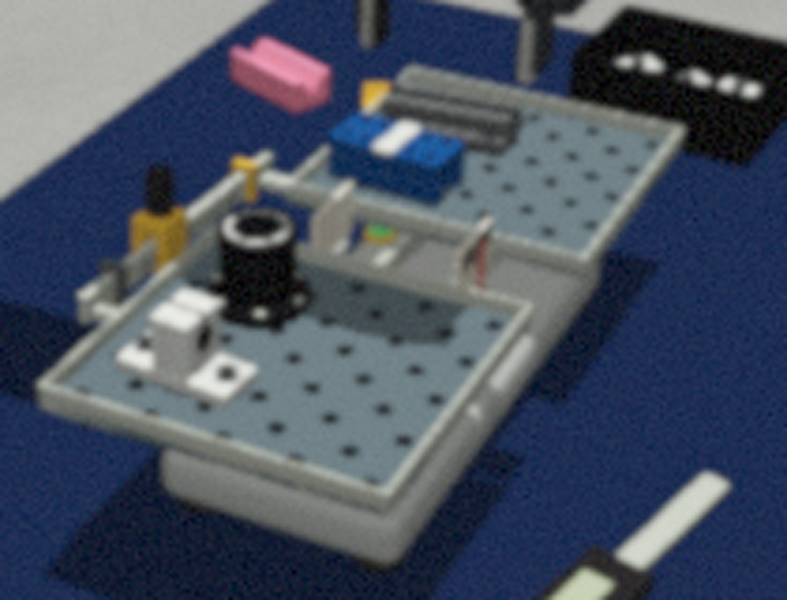

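```bash
cat > h.py <<'E'
import numpy as np, cv2
from workcell import bot, eyes
def ray(n,uv,z,cal=None):
    c=cal or eyes.calibration(n); d=c["R"].T@np.linalg.solve(c["K"],[uv[0],uv[1],1.]); o=-c["R"].T@c["t"]
    return o+d*(z-o[2])/d[2]
def save(n,name):
    im=eyes.snapshot(n); cv2.imwrite(f"pics/{name}.png",im[:,:,::-1]); return im
def proj(n,X):
    c=eyes.calibration(n); p=c["K"]@(c["R"]@np.array(X)+c["t"]); return p[:2]/p[2]
E
python3 - <<'E'
from h import *
np.set_printoptions(precision=4,suppress=True)
s=1/2.963
def S(p): return (170+p[0]*s,160+p[1]*s)
R=[ray("side",S(p),.123) for p in [(335,275),(590,236),(673,402),(388,452)]]
L=[ray("side",S(p),.105) for p in [(274,98),(490,72),(551,190),(315,226)]]
print(np.array(R),np.mean(R,0)); print(np.array(L),np.mean(L,0))
# wrist: left tray inner edge corners, right tray
W=[ray("wrist",p,.105) for p in [(151,163),(411,163)]]; print(W)
W=[ray("wrist",p,.123) for p in [(163,278),(407,274)]]; print(W)
print("poise knob top", ray("wrist",(82,260),.136), "stop",ray("wrist",(98,114),.1))
im=eyes.snapshot("side"); h=cv2.cvtColor(im,cv2.COLOR_RGB2HSV)
m=cv2.inRange(h,(12,120,120),(32,255,255)); 
n,_,st,ce=cv2.connectedComponentsWithStats(m)
for i in range(1,n):
    if st[i,4]>30: print(st[i],ce[i])
cv2.imwrite("pics/vee.png",cv2.resize(im[180:230,170:280,::-1],(770,350),interpolation=cv2.INTER_CUBIC))
E
```

```text
[[ 0.4951 -0.0357  0.123 ]
 [ 0.6943 -0.0354  0.123 ]
 [ 0.6925 -0.2268  0.123 ]
 [ 0.495  -0.2278  0.123 ]] [ 0.5942 -0.1314  0.123 ]
[[0.4916 0.2486 0.105 ]
 [0.6889 0.2444 0.105 ]
 [0.6903 0.0543 0.105 ]
 [0.4943 0.0523 0.105 ]] [0.5913 0.1499 0.105 ]
[array([0.4936, 0.0561, 0.105 ]), array([0.6949, 0.0562, 0.105 ])]
[array([ 0.4976, -0.0331,  0.123 ]), array([ 0.6945, -0.0294,  0.123 ])]
poise knob top [ 0.4455 -0.0124  0.136 ] stop [0.4568 0.0919 0.1   ]
[228 193  30  22 398] [242.6407 203.108 ]
[248 234   8  12  31] [250.6129 238.7742]
[252 256  14  20 147] [258.4082 264.4762]
```

View pics/vee.png

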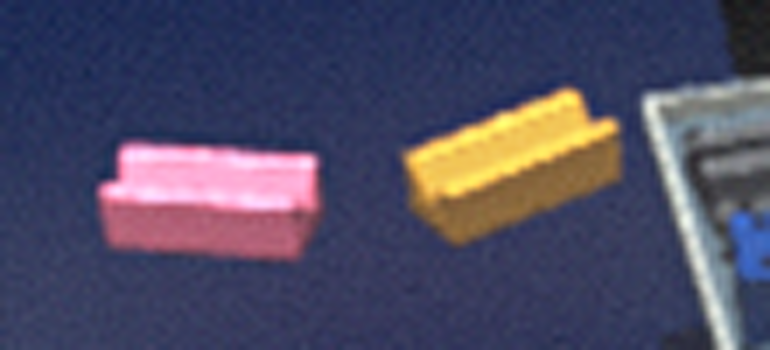

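Request:
{"op": "arm_command", "data": {"deltas": "-0.0363 -0.01 0 0 0; -0.0363 -0.01 0 0 0; -0.0363 -0.01 0 0 0; -0.0363 -0.01 0 0 0; -0.0363 -0.01 0 0 0; 0 0 -0.035 0 0; 0 0 -0.035 0 0; 0 0 -0.02 0 0", "squeeze": 40}}

```text
time_s: 0.87
tcp_pos: [0.4417, -0.0502, 0.1391]
ee_rot: [[-0.001, 1.0, -0.001], [0.0, -0.001, -1.0], [-1.0, -0.001, -0.0]]
wrist_force: [0.4, 0.0, -0.5]
grip_width: -0.0001
```

```bash
python3 - <<'E'
from h import *
np.set_printoptions(precision=4,suppress=True)
s=bot.read_state(); print(s["time_s"],s["tcp_pos"],s["wrist_force"],s["grip_width"])
im=save("side","s1"); cv2.imwrite("pics/s1c.png",cv2.resize(im[190:320,200:370,::-1],(785,600),interpolation=cv2.INTER_CUBIC))
c=[(405,155),(575,92),(618,125),(440,198)]
P=[ray("side",(170+u/7,180+v/7),.026) for u,v in c]; print(np.array(P),np.mean(P,0))
E
```

```text
0.8667 [ 0.4417 -0.0502  0.1391] [ 0.3529  0.014  -0.4824] -0.00013088385348639675
[[0.4026 0.3505 0.026 ]
 [0.4762 0.3811 0.026 ]
 [0.4898 0.3517 0.026 ]
 [0.4129 0.3158 0.026 ]] [0.4454 0.3498 0.026 ]
```

View pics/s1c.png

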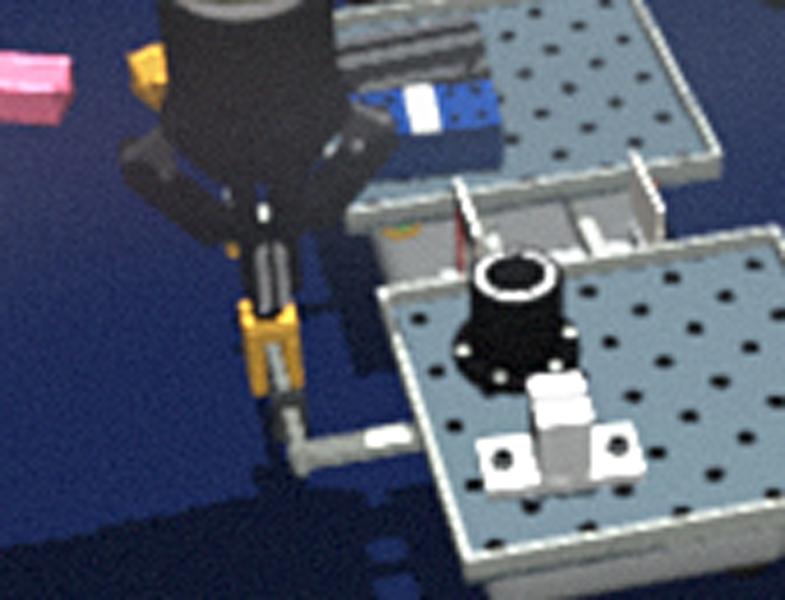

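```bash
python3 - <<'E'
from h import *
print(ray("side",(170+263/2.963,160+289/2.963),.106), ray("side",(170+259/2.963,160+252/2.963),.136),ray("scene",(240+160/3.748,190+170/3.748),.136))
E
```

```text
[ 0.44216981 -0.01812661  0.106     ] [ 0.4424524  -0.01102386  0.136     ] [ 0.44706259 -0.01810576  0.136     ]
```

Request:
{"op": "arm_command", "data": {"deltas": "0 0 -0.022 0 0; 0 0.01 0 0 0; 0 0.012 0 0 0; 0 0.013 0 0 0; 0 0.015 0 0 0; 0 0.015 0 0 0; 0 0.015 0 0 0; 0 0.01 0 0 0"}}

```text
time_s: 1.58
tcp_pos: [0.4439, 0.0423, 0.1208]
ee_rot: [[0.001, 1.0, 0.002], [0.001, 0.002, -1.0], [-1.0, 0.001, -0.001]]
wrist_force: [-0.7, 0.4, -0.2]
grip_width: -0.0001
```

Request:
{"op": "arm_command", "data": {"deltas": "0 0.004 0 0 0; 0 0.002 0 0 0"}}

```text
time_s: 1.75
tcp_pos: [0.4438, 0.0469, 0.1201]
ee_rot: [[0.001, 1.0, 0.001], [0.0, 0.001, -1.0], [-1.0, 0.001, -0.0]]
wrist_force: [-0.5, -0.7, 0.5]
grip_width: 0.0002
```

```bash
python3 - <<'E'
from h import *
im=save("side","s2"); cv2.imwrite("pics/s2c.png",cv2.resize(im[190:320,200:370,::-1],(785,600),interpolation=cv2.INTER_CUBIC))
im=save("wrist","w2")
E
```

```text
(no output)
```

View pics/s2c.png

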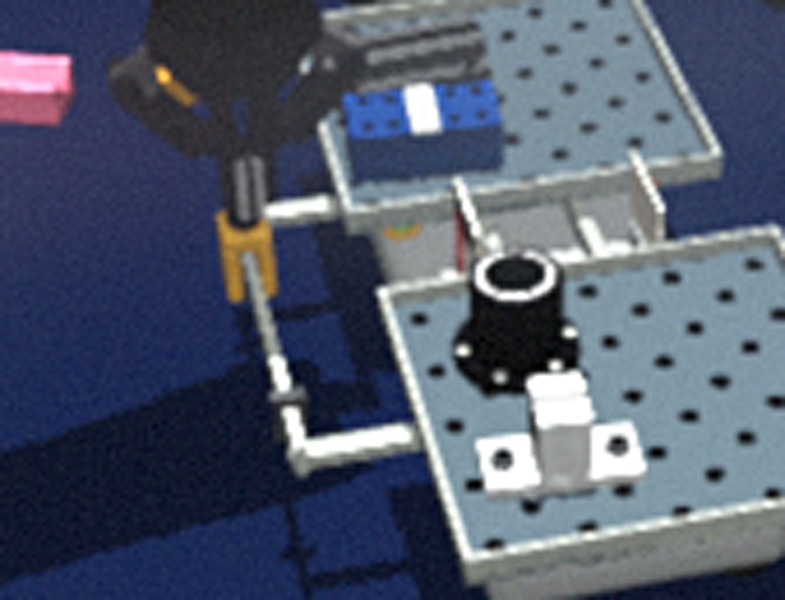

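View pics/w2.png

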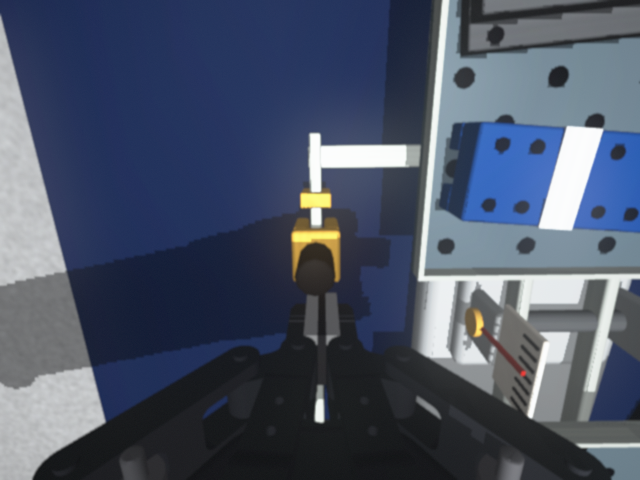

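Request:
{"op": "arm_command", "data": {"deltas": "0 0.003 0 0 0; 0 0.003 0 0 0; 0 0.002 0 0 0; 0 0 0 0 0"}}

```text
time_s: 2.18
tcp_pos: [0.4435, 0.0533, 0.1192]
ee_rot: [[-0.0, 1.0, -0.001], [-0.001, -0.001, -1.0], [-1.0, -0.0, 0.001]]
wrist_force: [-1.1, -1.6, -0.4]
grip_width: 0.0
```

```bash
python3 - <<'E'
from h import *
im=save("wrist","w3"); cv2.imwrite("pics/w3c.png",cv2.resize(im[100:340,220:540,::-1],(800,600),interpolation=cv2.INTER_CUBIC))
E
```

```text
(no output)
```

View pics/w3c.png

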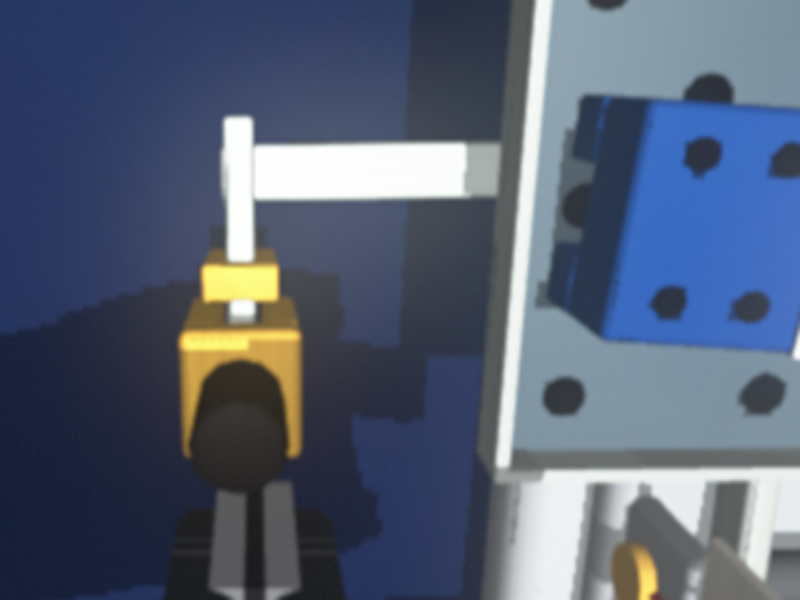

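Request:
{"op": "arm_command", "data": {"deltas": "0 0.003 0 0 0; 0 0.002 0 0 0; 0 0 0 0 0"}}

```text
time_s: 2.48
tcp_pos: [0.4435, 0.0542, 0.1192]
ee_rot: [[-0.001, 1.0, -0.004], [-0.005, -0.004, -1.0], [-1.0, -0.001, 0.005]]
wrist_force: [-0.3, -17.8, 3.9]
grip_width: -0.0
```

Request:
{"op": "arm_command", "data": {"deltas": "0 -0.018 0 0 0; 0 0 0.035 0 0; 0 0 0.035 0.12 0; 0 0 0.035 0.12 0; 0.02 0.014 0 0.12 0; 0.02 0.014 0 0.12 0; 0.02 0.014 0 0.12 0; 0.02 0.014 0 0.12 0"}}

```text
time_s: 3.15
tcp_pos: [0.5243, 0.0981, 0.2246]
ee_rot: [[0.001, 0.748, 0.664], [0.001, 0.664, -0.748], [-1.0, 0.001, -0.0]]
wrist_force: [-0.4, -0.0, 0.3]
grip_width: -0.0001
```

Request:
{"op": "arm_command", "data": {"deltas": "0.02 0.014 0 0.12 0.7; 0 0 0 0.12 0.7; 0 0 0 0.12 0.7; 0 0 0 0.12 0.7; 0 0 0 0.12 0.7; 0 0 0 0.12 0.7; 0 0 0 0.12 0.7; 0 0 0 0 0.7"}}

```text
time_s: 3.82
tcp_pos: [0.5434, 0.1114, 0.2241]
ee_rot: [[-0.0, 0.005, 1.0], [0.001, 1.0, -0.005], [-1.0, 0.001, -0.001]]
wrist_force: [0.9, 0.0, -0.8]
grip_width: 0.0594
```

```bash
python3 - <<'E'
from h import *
s=bot.read_state(); print(s["time_s"],s["tcp_pos"],s["ee_rot"],s["grip_width"])
im=save("wrist","w4"); im=save("side","s4")
E
```

```text
3.8167 [0.5433581  0.11143996 0.22414152] [[-4.99644619e-04  4.71946060e-03  9.99988738e-01]
 [ 5.80376357e-04  9.99988696e-01 -4.71917042e-03]
 [-9.99999707e-01  5.78011913e-04 -5.02378035e-04]] 0.05935613769280535
```

View pics/w4.png

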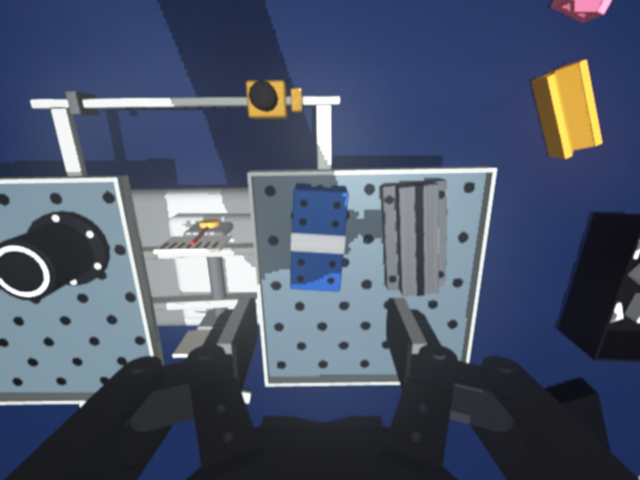

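View pics/s4.png

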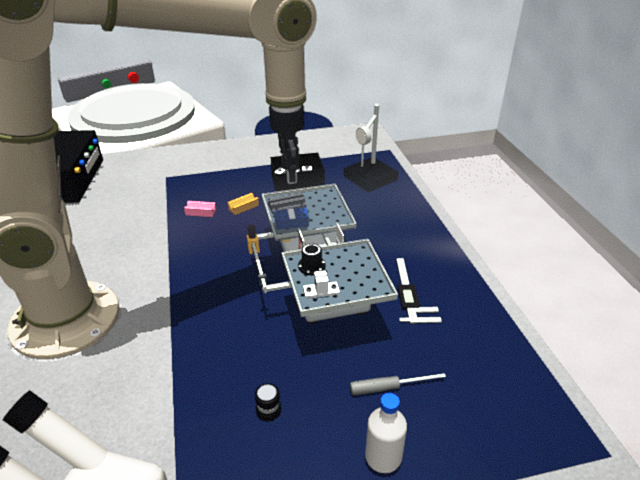

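```bash
python3 - <<'E'
import cv2
a=cv2.imread("pics/w4.png"); cv2.imwrite("pics/w4c.png",cv2.resize(a[160:310,260:460],(800,600),interpolation=cv2.INTER_CUBIC))
cv2.imwrite("pics/w4d.png",cv2.resize(a[40:180,500:640],(600,600),interpolation=cv2.INTER_CUBIC))
E
```

```text
(no output)
```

View pics/w4c.png

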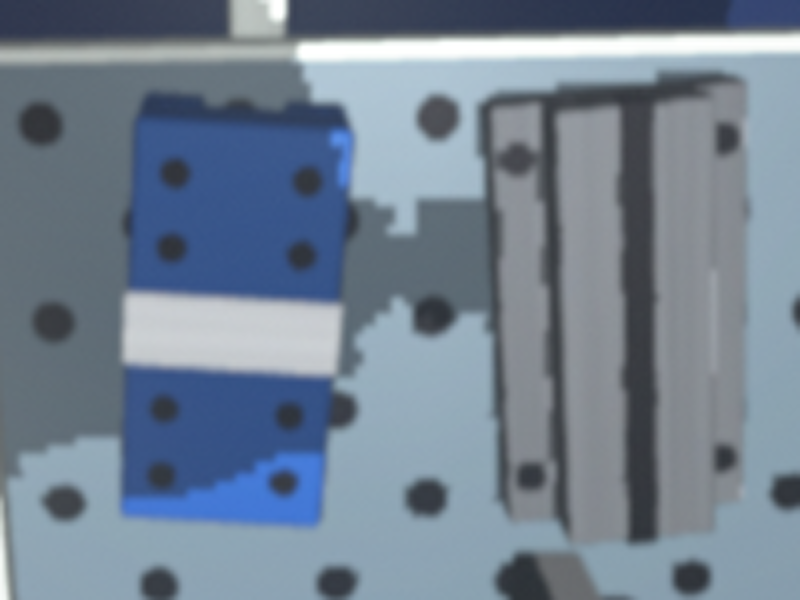

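View pics/w4d.png

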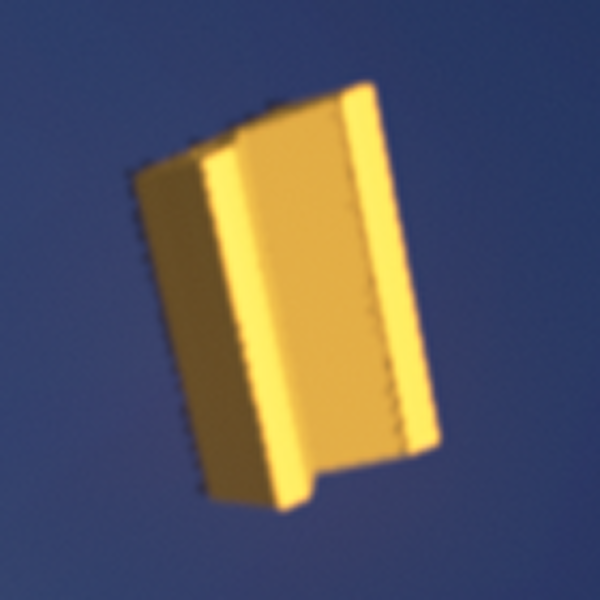

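```bash
python3 - <<'E'
from h import *
np.set_printoptions(precision=4,suppress=True)
def quad(c,z):
    P=np.array([ray("wrist",q,z) for q in c]); print(P[:,:2]); m=P.mean(0)
    d=(P[2]+P[3]-P[0]-P[1])/2; w=(P[1]+P[2]-P[0]-P[3])/2
    print("ctr",m,"len",np.linalg.norm(d),np.linalg.norm(w),"yaw",np.degrees(np.arctan2(d[1],d[0])),np.degrees(np.arctan2(-w[0],w[1])))
quad([(260+u/4,160+v/4) for u,v in [(136,120),(352,133),(320,525),(121,513)]],.125)
quad([(500+u/4.2857,40+v/4.2857) for u,v in [(203,162),(373,85),(440,440),(283,508)]],.026)
s=bot.read_state(); print(s["tcp_pos"],s["time_s"])
E
```

```text
[[0.5043 0.092 ]
 [0.5072 0.1307]
 [0.5851 0.1252]
 [0.5819 0.0859]]
ctr [0.5446 0.1085 0.125 ] len 0.07795499837499989 0.03906754370381378 yaw -4.27928799515045 -4.467042608060296
[[0.4219 0.319 ]
 [0.4077 0.3517]
 [0.4797 0.3835]
 [0.4941 0.3513]]
ctr [0.4509 0.3514 0.026 ] len 0.07889597132470118 0.03546218167682591 yaw 23.961250518743526 23.793228727619926
[0.5434 0.1113 0.2242] 3.9167
```

Request:
{"op": "arm_command", "data": {"deltas": "0.0015 -0.0035 -0.01 -0.072 0.58; 0 0 -0.03 0 0.58; 0 0 -0.03 0 0.58; 0 0 -0.02 0 0.58; 0 0 0 0 0.58"}}

```text
time_s: 4.33
tcp_pos: [0.542, 0.1069, 0.1296]
ee_rot: [[-0.008, 0.086, 0.996], [-0.002, 0.996, -0.086], [-1.0, -0.002, -0.008]]
wrist_force: [-1.5, 0.3, 0.2]
grip_width: 0.0493
```

```bash
python3 - <<'E'
from h import *
im=save("wrist","w5"); im=save("side","s5"); cv2.imwrite("pics/s5c.png",cv2.resize(im[130:280,220:420,::-1],(800,600),interpolation=cv2.INTER_CUBIC))
E
```

```text
(no output)
```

View pics/w5.png

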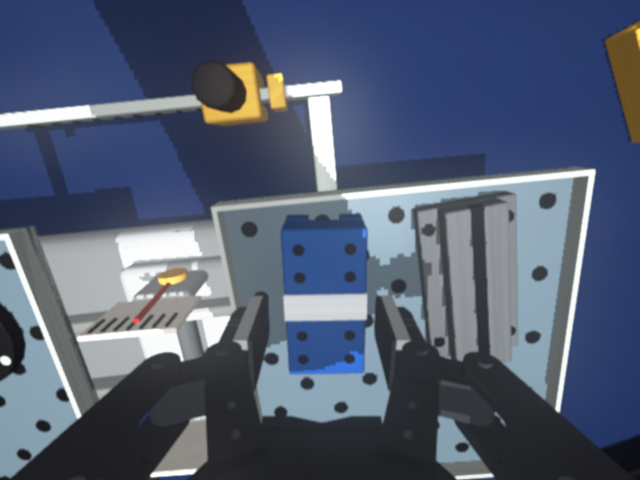

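View pics/s5c.png

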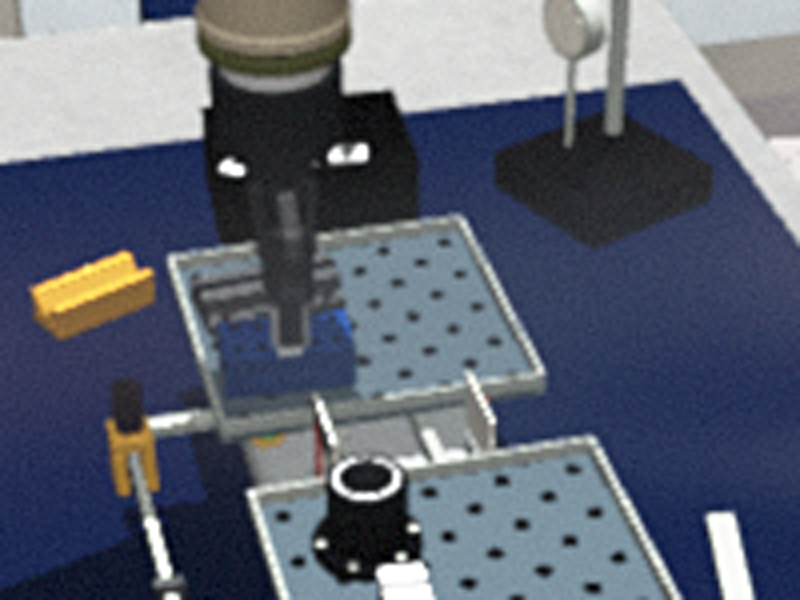

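Request:
{"op": "arm_command", "data": {"deltas": "0.002 0.001 -0.015 0 0.58; 0 0 -0.012 0 0.58; 0 0 -0.006 0 0.58; 0 0 0 0 0.58"}}

```text
time_s: 4.77
tcp_pos: [0.5464, 0.1084, 0.1006]
ee_rot: [[-0.002, 0.083, 0.997], [-0.0, 0.997, -0.083], [-1.0, -0.001, -0.002]]
wrist_force: [0.6, 0.6, 0.7]
grip_width: 0.0497
```

Request:
{"op": "arm_command", "data": {"deltas": "0 0 0 0 0.3; 0 0 0 0 0.3; 0 0 0 0 0.3", "squeeze": 40}}

```text
time_s: 5.02
tcp_pos: [0.5472, 0.1086, 0.1019]
ee_rot: [[0.001, 0.083, 0.997], [0.0, 0.997, -0.083], [-1.0, 0.0, 0.001]]
wrist_force: [0.4, -0.3, -1.4]
grip_width: 0.0394
```

```bash
python3 - <<'E'
from h import *
s=bot.read_state(); print(s["time_s"],s["tcp_pos"],s["wrist_force"],s["grip_width"])
im=save("side","s6"); cv2.imwrite("pics/s6c.png",cv2.resize(im[130:280,220:420,::-1],(800,600),interpolation=cv2.INTER_CUBIC))
E
```

```text
5.0167 [0.54724067 0.10860739 0.10186926] [ 0.39711503 -0.31412134 -1.42784039] 0.03940149234694221
```

View pics/s6c.png

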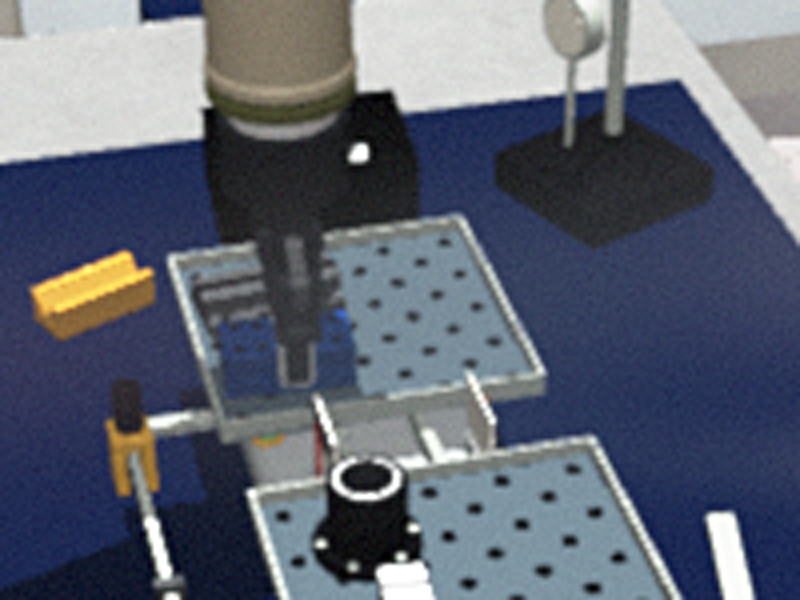

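Request:
{"op": "arm_command", "data": {"deltas": "0 0 0.02 0 0.3; 0 0 0.035 0 0.3; 0 0 0.035 0.04 0.3; 0 0 0.01 0.045 0.3; 0.012 -0.025 0 0 0.3; 0.0164 -0.0332 0 0 0.3; 0.0164 -0.0332 0 0 0.3; 0.0164 -0.0332 0 0 0.3", "squeeze": 60}}

```text
time_s: 5.73
tcp_pos: [0.6087, -0.0173, 0.2018]
ee_rot: [[0.001, -0.003, 1.0], [-0.0, 1.0, 0.003], [-1.0, -0.0, 0.001]]
wrist_force: [1.5, -0.2, -0.9]
grip_width: 0.0391
```

Request:
{"op": "arm_command", "data": {"deltas": "0.0164 -0.0332 0 0 0.3; 0.0164 -0.0332 0 0 0.3; 0.002 -0.008 0 0 0.3; 0 0 0 0 0.3; 0 0 0 0 0.3"}}

```text
time_s: 6.15
tcp_pos: [0.6428, -0.0912, 0.2009]
ee_rot: [[-0.001, -0.0, 1.0], [0.0, 1.0, 0.0], [-1.0, 0.0, -0.001]]
wrist_force: [0.5, 0.6, -1.8]
grip_width: 0.0391
```

```bash
python3 - <<'E'
from h import *
s=bot.read_state(); print(s["time_s"],s["tcp_pos"],s["wrist_force"],s["grip_width"])
im=save("wrist","w7"); im=save("side","s7"); cv2.imwrite("pics/s7c.png",cv2.resize(im[160:340,200:440,::-1],(800,600),interpolation=cv2.INTER_CUBIC))
E
```

```text
6.15 [ 0.64281777 -0.09115795  0.20087137] [ 0.46435747  0.56097942 -1.79579101] 0.039072706521966497
```

View pics/w7.png

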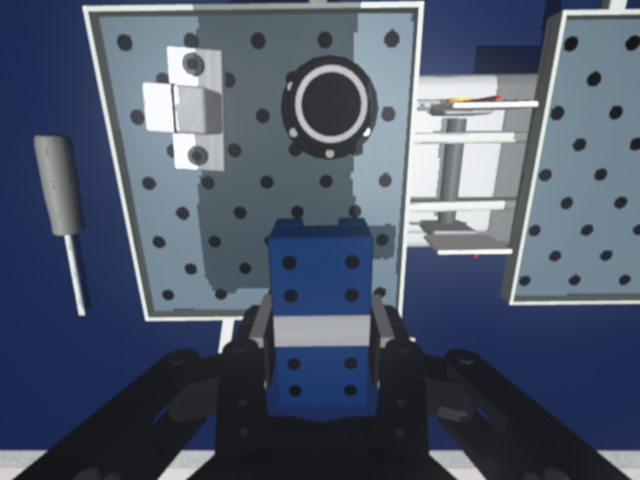

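View pics/s7c.png

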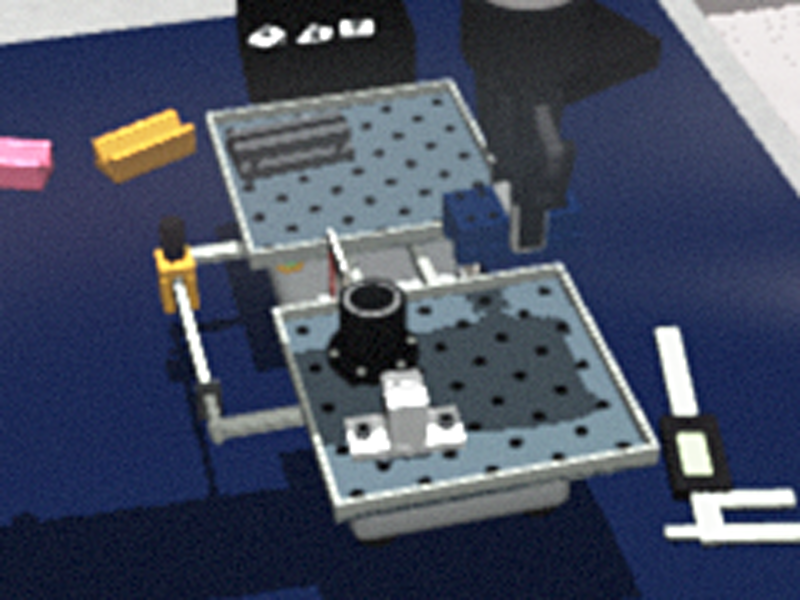

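```bash
python3 - <<'E'
from h import *
np.set_printoptions(precision=4,suppress=True)
for p in [(420,5),(88,10),(148,319)]: print(ray("wrist",p,.123))
print("lens",ray("wrist",(332,104),.161),"fl",ray("wrist",(330,108),.121),"shaft",ray("wrist",(198,108),.121))
E
```

```text
[ 0.4968 -0.0345  0.123 ]
[ 0.5    -0.2201  0.123 ]
[ 0.6972 -0.2177  0.123 ]
lens [ 0.5507 -0.0839  0.161 ] fl [ 0.5504 -0.084   0.121 ] shaft [ 0.5507 -0.1649  0.121 ]
```

Request:
{"op": "arm_command", "data": {"deltas": "0.002 0 -0.03 0 0.3; 0 0 -0.025 0 0.3; 0 0 -0.012 0 0.3; 0 0 -0.006 0 0.3; 0 0 -0.003 0 0.3; 0 0 -0.002 0 0.3; 0 0 0 0 0.3"}}

```text
time_s: 6.83
tcp_pos: [0.6456, -0.0902, 0.1244]
ee_rot: [[0.002, -0.003, 1.0], [-0.0, 1.0, 0.003], [-1.0, -0.0, 0.002]]
wrist_force: [0.9, 0.1, -2.8]
grip_width: 0.039
```

Request:
{"op": "arm_command", "data": {"deltas": "0 0 -0.003 0 0.3; 0 0 -0.002 0 0.3; 0 0 0 0 0.3"}}

```text
time_s: 7.08
tcp_pos: [0.6455, -0.0906, 0.1189]
ee_rot: [[0.002, -0.002, 1.0], [-0.0, 1.0, 0.002], [-1.0, -0.0, 0.002]]
wrist_force: [1.3, -0.9, 1.4]
grip_width: 0.0389
```

```bash
python3 - <<'E'
from h import *
im=save("side","s8"); cv2.imwrite("pics/s8c.png",cv2.resize(im[160:340,200:440,::-1],(800,600),interpolation=cv2.INTER_CUBIC))
s=bot.read_state(); print(s["time_s"],s["tcp_pos"],s["wrist_force"],s["grip_width"])
E
```

```text
7.1333 [ 0.64553136 -0.09061306  0.11900673] [ 1.04793033 -0.64593455  0.12129591] 0.03878173455967695
```

View pics/s8c.png

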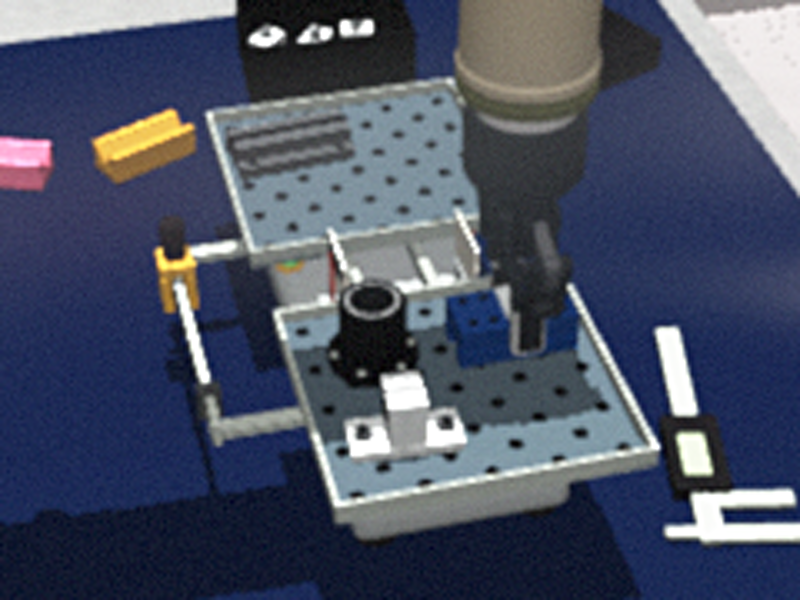

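Request:
{"op": "arm_command", "data": {"deltas": "0 0 0 0 0.62; 0 0 0 0 0.62; 0 0 0 0 0.62; 0 0 0.02 0 0.62; 0 0 0.035 0 0.62; 0 0 0.035 0 0.62; -0.01 0.02 0.01 0 0.62; -0.0155 0.035 0 0.04 0.62"}}

```text
time_s: 7.8
tcp_pos: [0.6218, -0.0405, 0.2225]
ee_rot: [[0.007, -0.034, 0.999], [-0.003, 0.999, 0.034], [-1.0, -0.003, 0.007]]
wrist_force: [0.2, -0.4, -0.6]
grip_width: 0.0531
```

Request:
{"op": "arm_command", "data": {"deltas": "-0.0155 0.035 0 0.04 0.65; -0.0155 0.035 0 0.04 0.65; -0.0155 0.035 0 0.04 0.65; -0.0155 0.035 0 0.04 0.65; -0.0155 0.035 0 0.04 0.65; -0.0155 0.035 0 0.04 0.65; -0.0155 0.035 0 0.04 0.65; -0.0155 0.035 0 0.04 0.65"}}

```text
time_s: 8.47
tcp_pos: [0.4945, 0.246, 0.2187]
ee_rot: [[0.001, -0.356, 0.934], [-0.0, 0.934, 0.356], [-1.0, -0.0, 0.001]]
wrist_force: [0.8, -0.4, 0.0]
grip_width: 0.0558
```

Request:
{"op": "arm_command", "data": {"deltas": "-0.0155 0.035 0 0.04 0.65; -0.0155 0.035 0 0.02 0.65; -0.015 0.033 -0.02 0 0.65; 0 0.002 -0.02 0 0.65; 0 0 0 0 0.65"}}

```text
time_s: 8.88
tcp_pos: [0.4458, 0.3514, 0.1747]
ee_rot: [[-0.005, -0.415, 0.91], [-0.002, 0.91, 0.415], [-1.0, -0.0, -0.006]]
wrist_force: [0.6, -0.1, -1.2]
grip_width: 0.0553
```

```bash
python3 - <<'E'
from h import *
s=bot.read_state(); print(s["time_s"],s["tcp_pos"],s["ee_rot"],s["grip_width"])
im=save("wrist","w9"); im=save("side","s9"); cv2.imwrite("pics/s9c.png",cv2.resize(im[160:340,200:440,::-1],(800,600),interpolation=cv2.INTER_CUBIC))
E
```

```text
8.8833 [0.4458039  0.35135694 0.17465336] [[-5.03671900e-03 -4.15245394e-01  9.09695495e-01]
 [-2.32891278e-03  9.09709438e-01  4.15238864e-01]
 [-9.99984604e-01 -2.71599916e-05 -5.54902112e-03]] 0.05533723661801419
```

View pics/w9.png

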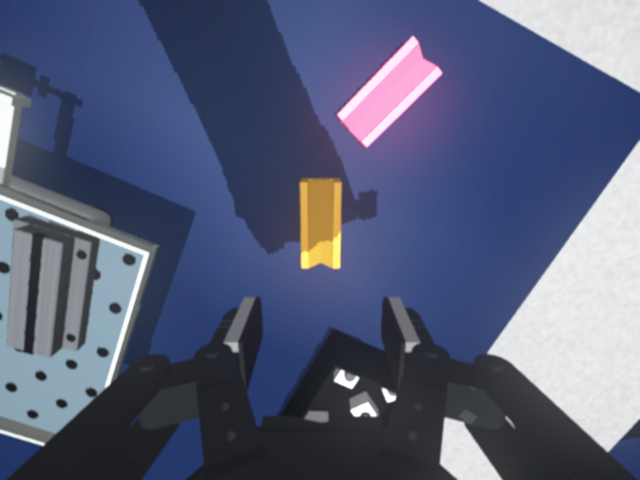

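View pics/s9c.png

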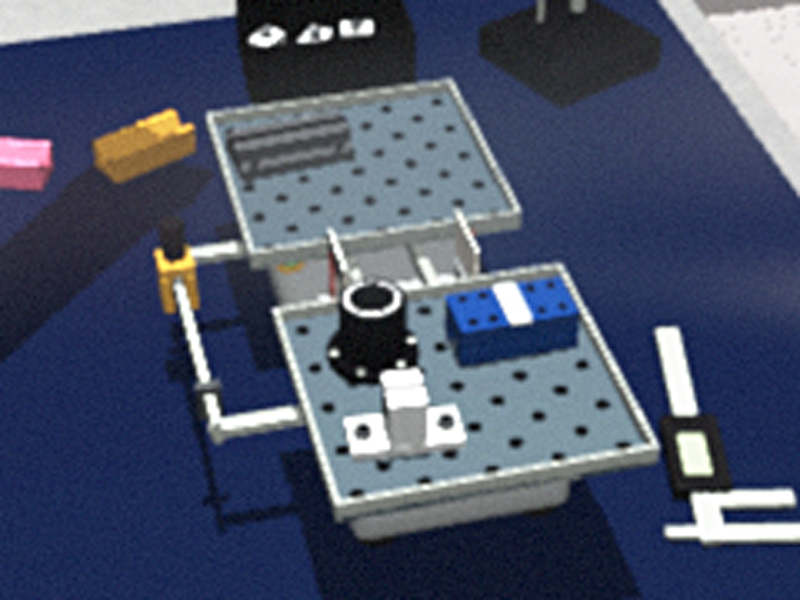

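```bash
python3 - <<'E'
from h import *
np.set_printoptions(precision=4,suppress=True)
P=np.array([ray("wrist",q,.026) for q in [(301,179),(341,179),(341,268),(301,268)]]); print(P,P.mean(0))
d=(P[2]+P[3]-P[0]-P[1])/2; print(np.linalg.norm(d),np.degrees(np.arctan2(d[1],d[0])))
print(ray("wrist",(335,328),.06)); s=bot.read_state(); R=s["ee_rot"]; print(s["tcp_pos"],np.degrees(np.arctan2(-R[0,1],R[1,1])))
E
```

```text
[[0.4208 0.3158 0.026 ]
 [0.4066 0.3473 0.026 ]
 [0.4817 0.3827 0.026 ]
 [0.4972 0.3484 0.026 ]] [0.4516 0.3486 0.026 ]
0.08306229210783948 24.17766137423023
[0.5237 0.3947 0.06  ]
[0.4494 0.3489 0.178 ] 24.19367042584374
```

Request:
{"op": "arm_command", "data": {"deltas": "0.002 0 -0.035 0 0.65; 0 0 -0.038 0 0.65; 0 0 -0.038 0 0.65; 0 0 -0.025 0 0.65; 0 0 -0.01 0 0.65; 0 0 0 0 0.65; 0 0 0 0 0.65"}}

```text
time_s: 9.57
tcp_pos: [0.453, 0.3496, 0.034]
ee_rot: [[0.002, -0.408, 0.913], [0.001, 0.913, 0.408], [-1.0, 0.0, 0.002]]
wrist_force: [0.2, -0.2, -0.6]
grip_width: 0.0555
```

```bash
python3 - <<'E'
from h import *
im=save("wrist","w10")
s=bot.read_state(); print(s["time_s"],s["tcp_pos"],s["wrist_force"],s["grip_width"])
E
```

```text
9.6167 [0.45327028 0.35020136 0.03472967] [1.0408596  0.40289225 0.74738334] 0.055508822280750963
```

View pics/w10.png

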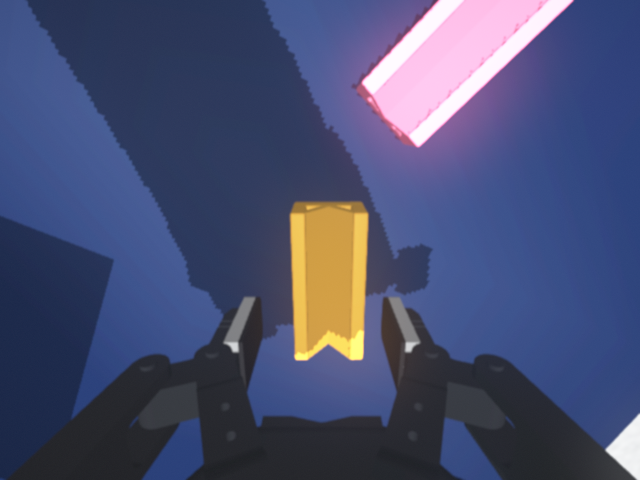

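```bash
python3 - <<'E'
from h import *
P=np.array([ray("wrist",q,.026) for q in [(291,212),(368,212),(363,358),(295,358)]]); print(P,P.mean(0)); print(bot.read_state()["tcp_pos"])
E
```

```text
[[0.41871549 0.31885945 0.026     ]
 [0.40432839 0.35096163 0.026     ]
 [0.47660585 0.38425925 0.026     ]
 [0.49140918 0.35125651 0.026     ]] [0.44776473 0.35133421 0.026     ]
[0.45327028 0.35020136 0.03472967]
```

Request:
{"op": "arm_command", "data": {"deltas": "-0.005 0.001 -0.012 0 0.65; 0 0 -0.012 0 0.65; 0 0 -0.005 0 0.65; 0 0 0 0 0.65"}}

```text
time_s: 9.95
tcp_pos: [0.4464, 0.3501, 0.0029]
ee_rot: [[-0.001, -0.41, 0.912], [-0.001, 0.912, 0.41], [-1.0, -0.001, -0.001]]
wrist_force: [-0.6, -0.3, 0.2]
grip_width: 0.0556
```

Request:
{"op": "arm_command", "data": {"deltas": "0 0 -0.001 0 0.3; 0 0 0 0 0.3; 0 0 0 0 0.3; 0 0 0 0 0.3"}}

```text
time_s: 10.28
tcp_pos: [0.447, 0.3509, 0.003]
ee_rot: [[0.001, -0.41, 0.912], [0.001, 0.912, 0.41], [-1.0, 0.0, 0.001]]
wrist_force: [-0.6, -0.1, 3.3]
grip_width: 0.0348
```

Request:
{"op": "arm_command", "data": {"deltas": "0 0 0.02 0 0.3; 0 0 0.038 0 0.3; 0 0 0.04 0 0.3; 0 0 0.04 0 0.3; 0 0 0.04 0 0.3; 0.006 -0.016 0.03 -0.03 0.3; 0.013 -0.034 0 -0.03 0.3; 0.013 -0.034 0 -0.03 0.3"}}

```text
time_s: 10.95
tcp_pos: [0.4789, 0.2679, 0.2132]
ee_rot: [[0.004, -0.329, 0.944], [0.003, 0.944, 0.329], [-1.0, 0.001, 0.005]]
wrist_force: [2.1, -0.6, -2.9]
grip_width: 0.0344
```

Request:
{"op": "arm_command", "data": {"deltas": "0.013 -0.034 0 -0.03 0.3; 0.013 -0.034 0 -0.03 0.3; 0.013 -0.034 0 -0.03 0.3; 0.013 -0.034 0 -0.03 0.3; 0.013 -0.034 0 -0.03 0.3; 0.013 -0.034 0 -0.03 0.3; 0.013 -0.034 0 -0.03 0.3; 0.013 -0.034 0 -0.03 0.3"}}

```text
time_s: 11.62
tcp_pos: [0.5826, -0.0072, 0.2103]
ee_rot: [[-0.0, -0.091, 0.996], [-0.0, 0.996, 0.091], [-1.0, -0.0, -0.0]]
wrist_force: [0.8, -0.1, -0.8]
grip_width: 0.0348
```

Request:
{"op": "arm_command", "data": {"deltas": "0.013 -0.034 0 -0.03 0.3; 0.013 -0.034 0 -0.03 0.3; 0.013 -0.034 0 -0.03 0.3; 0.013 -0.034 0 0 0.3; 0.008 -0.022 0 0 0.3; 0 0 0 0 0.3; 0 0 0 0 0.3"}}

```text
time_s: 12.2
tcp_pos: [0.642, -0.1658, 0.2093]
ee_rot: [[-0.002, 0.001, 1.0], [-0.0, 1.0, -0.001], [-1.0, -0.0, -0.002]]
wrist_force: [-0.1, 0.7, -1.7]
grip_width: 0.0349
```

```bash
python3 - <<'E'
from h import *
im=save("wrist","w11")
s=bot.read_state(); print(s["time_s"],s["tcp_pos"],s["wrist_force"],s["grip_width"])
E
```

```text
12.25 [ 0.64223839 -0.16358546  0.20964336] [ 0.19474015  0.29211655 -1.78264632] 0.034608821841452184
```

View pics/w11.png

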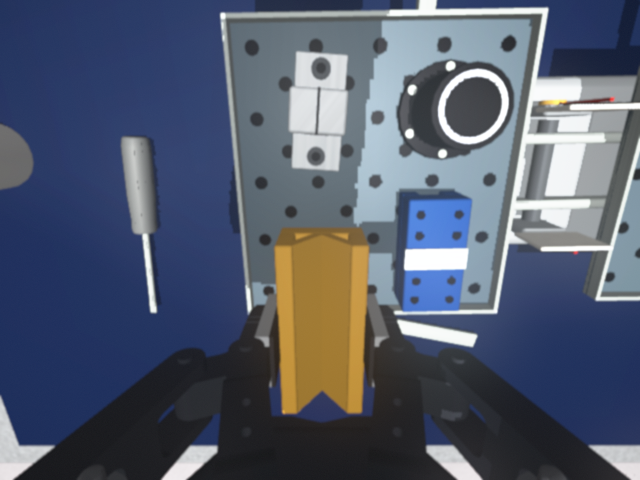

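Request:
{"op": "arm_command", "data": {"deltas": "0.002 -0.002 -0.035 0 0.3; 0 -0.001 -0.03 0 0.3; 0 0 -0.015 0 0.3; 0 0 -0.008 0 0.3; 0 0 -0.005 0 0.3; 0 0 -0.003 0 0.3; 0 0 -0.002 0 0.3; 0 0 0 0 0.3"}}

```text
time_s: 12.92
tcp_pos: [0.6452, -0.1662, 0.1134]
ee_rot: [[0.002, -0.003, 1.0], [-0.0, 1.0, 0.003], [-1.0, -0.0, 0.002]]
wrist_force: [-0.2, 0.3, 0.8]
grip_width: 0.0346
```

Request:
{"op": "arm_command", "data": {"deltas": "0 0 -0.002 0 0.3; 0 0 -0.002 0 0.3; 0 0 -0.001 0 0.3; 0 0 0 0 0.3; 0 0 0 0 0.3"}}

```text
time_s: 13.33
tcp_pos: [0.6446, -0.1666, 0.1074]
ee_rot: [[0.0, -0.002, 1.0], [-0.0, 1.0, 0.002], [-1.0, -0.0, 0.0]]
wrist_force: [1.4, 0.8, -0.5]
grip_width: 0.0352
```

```bash
python3 - <<'E'
from h import *
im=save("side","s12"); cv2.imwrite("pics/s12c.png",cv2.resize(im[160:340,200:440,::-1],(800,600),interpolation=cv2.INTER_CUBIC))
s=bot.read_state(); print(s["time_s"],s["tcp_pos"],s["wrist_force"],s["grip_width"])
E
```

```text
13.3833 [ 0.64462521 -0.16655158  0.10740947] [ 0.12334388 -0.42576009 -0.75308464] 0.034946581042365046
```

View pics/s12c.png

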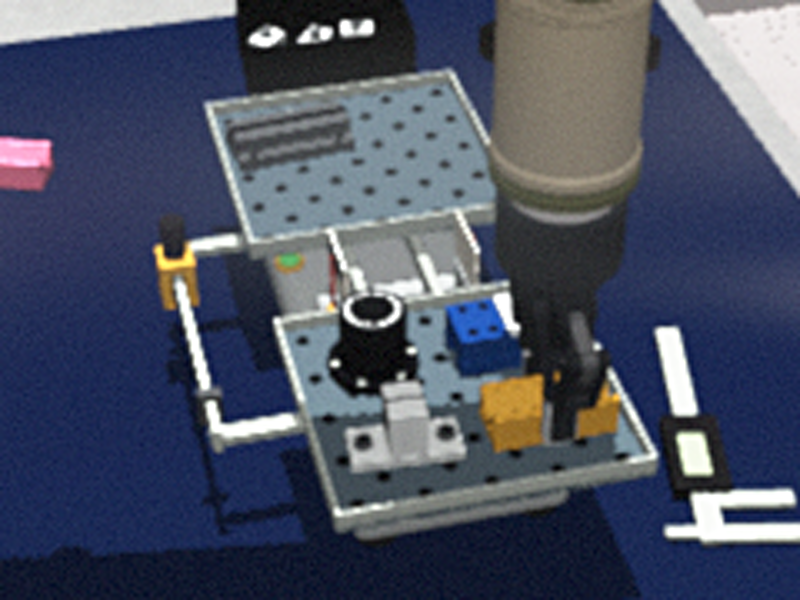

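Request:
{"op": "arm_command", "data": {"deltas": "0 0 0 0 0.5; 0 0 0 0 0.56; 0 0 0 0 0.56; 0 0 0.01 0 0.56; 0 0 0.02 0 0.56; 0 0 0.035 0 0.56; 0 0 0.035 0 0.56; 0 0 0.035 0 0.56"}}

```text
time_s: 14.05
tcp_pos: [0.6441, -0.1664, 0.2446]
ee_rot: [[0.0, -0.002, 1.0], [-0.0, 1.0, 0.002], [-1.0, -0.0, 0.0]]
wrist_force: [0.4, -0.0, -0.0]
grip_width: 0.0483
```

Request:
{"op": "arm_command", "data": {"deltas": "0 0 0.04 0 0.56; 0 0.02 0.03 0 0.56; 0 0.03 0 0 0.56; 0 0.03 0 0 0.56; 0 0.03 0 0 0.56; 0 0.03 0 0 0.56; 0 0 0 0 0.56; 0 0 0 0 0.56"}}

```text
time_s: 14.72
tcp_pos: [0.6444, -0.0235, 0.3133]
ee_rot: [[0.001, -0.007, 1.0], [0.001, 1.0, 0.007], [-1.0, 0.001, 0.001]]
wrist_force: [0.1, -1.8, 0.1]
grip_width: 0.048
```

Request:
{"op": "arm_command", "data": {"deltas": "0 0 0 0 0.56; 0 0 0 0 0.56; 0 0 0 0 0.56; 0 0 0 0 0.56; 0 0 0 0 0.56; 0 0 0 0 0.56; 0 0 0 0 0.56; 0 0 0 0 0.56"}}

```text
time_s: 15.38
tcp_pos: [0.6445, -0.0266, 0.3123]
ee_rot: [[-0.0, -0.002, 1.0], [-0.0, 1.0, 0.002], [-1.0, -0.0, -0.0]]
wrist_force: [-0.2, -0.7, -0.1]
grip_width: 0.0478
```

```bash
python3 - <<'E'
from h import *
im=save("side","s13"); cv2.imwrite("pics/s13c.png",cv2.resize(im[160:340,200:440,::-1],(800,600),interpolation=cv2.INTER_CUBIC))
im=save("scene","c13"); cv2.imwrite("pics/c13c.png",cv2.resize(im[190:350,240:450,::-1],(787,600),interpolation=cv2.INTER_CUBIC))
im=save("wrist","w13")
s=bot.read_state(); print(s["time_s"],s["tcp_pos"],s["wrist_force"],s["grip_width"])
E
```

```text
15.5333 [ 0.64446146 -0.02642514  0.31226732] [-0.27229281  0.01641677  0.03150209] 0.04787072879859587
```

View pics/s13c.png

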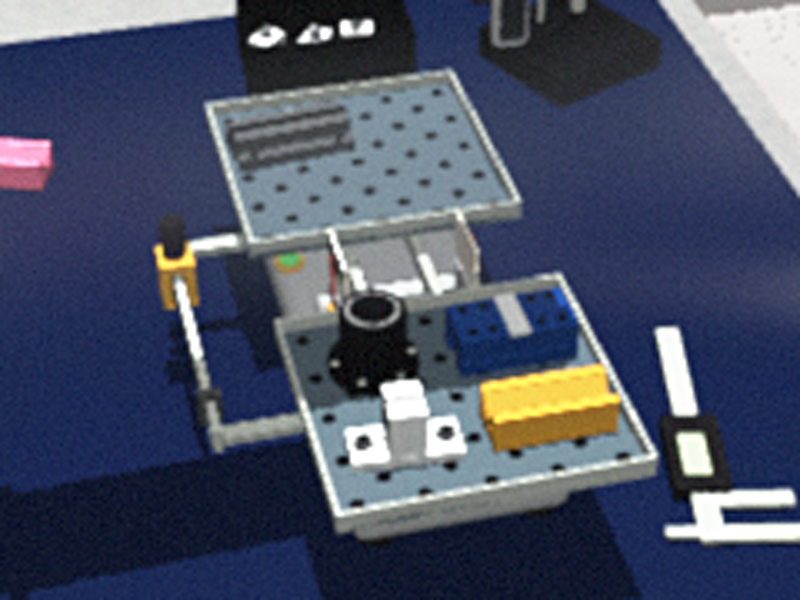

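View pics/c13c.png

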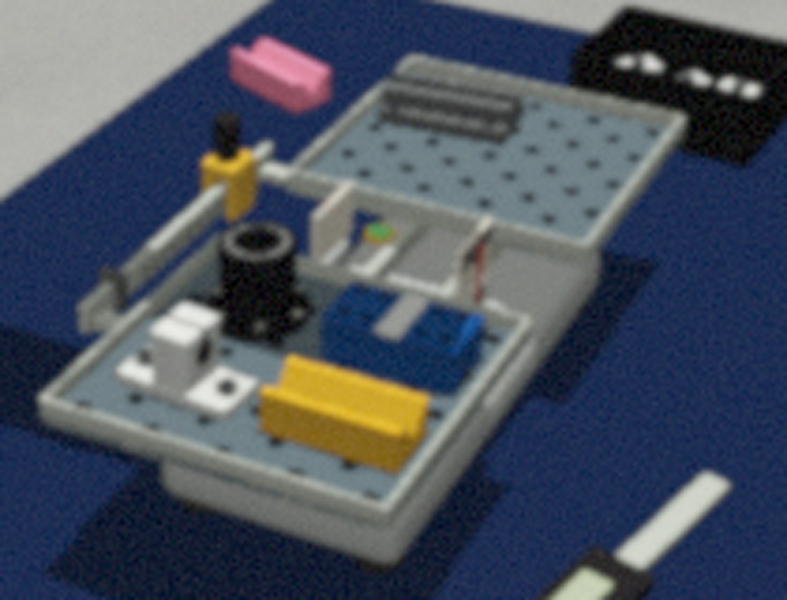

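View pics/w13.png

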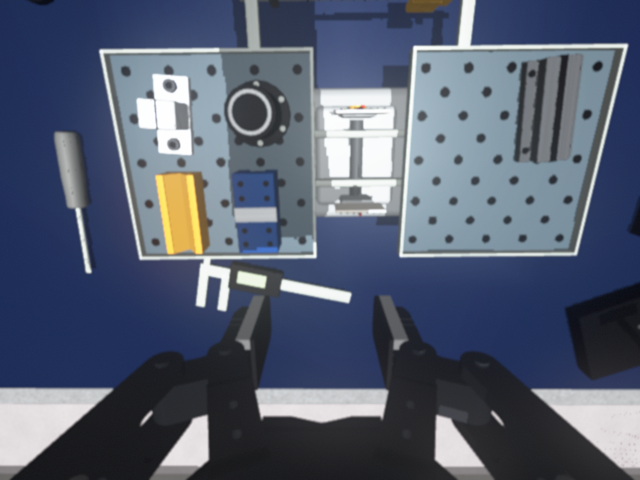

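```bash
python3 - <<'E'
from h import *
np.set_printoptions(precision=4,suppress=True)
def g(n): return cv2.imread(f"pics/{n}.png",0)
def shift(a,b,r):
    x0,y0,x1,y1=r; t=a[y0:y1,x0:x1]; s=b[y0-10:y1+10,x0-10:x1+10]
    t=cv2.resize(t,None,fx=8,fy=8,interpolation=cv2.INTER_CUBIC); s=cv2.resize(s,None,fx=8,fy=8,interpolation=cv2.INTER_CUBIC)
    m=cv2.matchTemplate(s,t,cv2.TM_CCOEFF_NORMED); _,v,_,l=cv2.minMaxLoc(m); return np.array(l)/8-10,v
now=save("side","s14"); 
for nm,r,X,ref in [("L slide",(266,192,308,216),(.55,.19,.115),"s9"),("L tray edge",(330,185,360,230),(.69,.054,.105),"s9"),("R shaft",(300,268,342,300),(.55,-.165,.14),"s9"),("R corner",(296,300,330,322),(.497,-.22,.12),"s9")]:
    d,v=shift(g(ref),g("s14"),r); pm=proj("side",np.array(X)+[0,0,.001])-proj("side",X)
    print(nm,d,v,"dz mm",d[1]/pm[1])
for nm,r in [("R shaft",(300,268,342,300)),("L",(266,192,308,216))]: print("still",shift(g("s13"),g("s14"),r))
E
```

```text
L slide [-0.125 -2.875] 0.9761204719543457 dz mm 8.715587656431332
L tray edge [ 0. -3.] 0.9609628319740295 dz mm 8.912769923415116
R shaft [0.125 3.375] 0.9544727802276611 dz mm -9.120005407758175
R corner [0.    3.125] 0.9011645913124084 dz mm -8.531551124785352
still (array([0., 0.]), 0.9988985657691956)
still (array([0., 0.]), 0.9936509728431702)
```

Request:
{"op": "arm_command", "data": {"deltas": "-0.03 0.025 -0.01 0 0.56; -0.03 0.025 -0.01 0 0.56; -0.03 0.025 -0.01 0 0.56; -0.02 0.015 -0.01 0 0.56; 0 0 0 0 0.56; 0 0 0 0 0.56"}}

```text
time_s: 16.08
tcp_pos: [0.5335, 0.0647, 0.2724]
ee_rot: [[-0.0, -0.005, 1.0], [-0.0, 1.0, 0.005], [-1.0, -0.0, -0.0]]
wrist_force: [0.1, -1.6, -0.7]
grip_width: 0.0479
```

```bash
python3 - <<'E'
from h import *
im=save("wrist","w15"); print(bot.read_state()["tcp_pos"])
p=proj("wrist",(.443,.07,.1)).astype(int); print(p)
x=max(0,min(480,p[0]-80)); y=max(0,p[1]-60); cv2.imwrite("pics/w15c.png",cv2.resize(im[y:y+120,x:x+160,::-1],(800,600),interpolation=cv2.INTER_CUBIC))
E
```

```text
[0.53463732 0.06338408 0.27280425]
[329 115]
```

View pics/w15c.png

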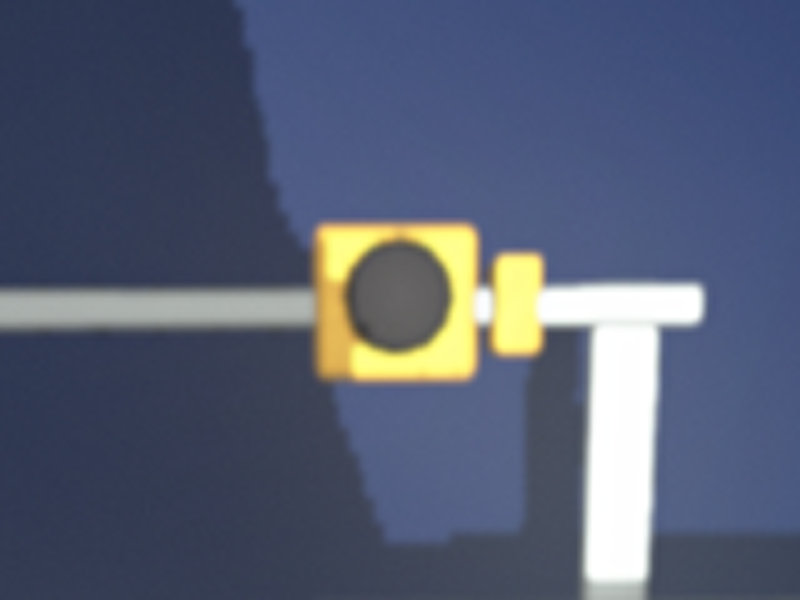

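```bash
python3 - <<'E'
from h import *
p=proj("wrist",(.443,.07,.1)).astype(int); x,y=p[0]-80,p[1]-60
for q,z in [((400,296),.136),((477,300),.106),((493,300),.106),((493,300),.095),((315,300),.106)]:
    print(q,ray("wrist",(x+q[0]/5,y+q[1]/5),z))
a=cv2.imread("pics/w3.png"); cv2.imwrite("pics/w3d.png",cv2.resize(a[180:300,260:420],(800,600),interpolation=cv2.INTER_CUBIC))
a=cv2.imread("pics/w4.png"); cv2.imwrite("pics/w4e.png",cv2.resize(a[60:150,220:340],(800,600),interpolation=cv2.INTER_CUBIC))
E
```

```text
(400, 296) [0.4436932  0.06863977 0.136     ]
(477, 300) [0.44316507 0.08239105 0.106     ]
(493, 300) [0.44315771 0.0851282  0.106     ]
(493, 300) [0.44276337 0.08590379 0.095     ]
(315, 300) [0.44323965 0.05467229 0.106     ]
```

View pics/w4e.png

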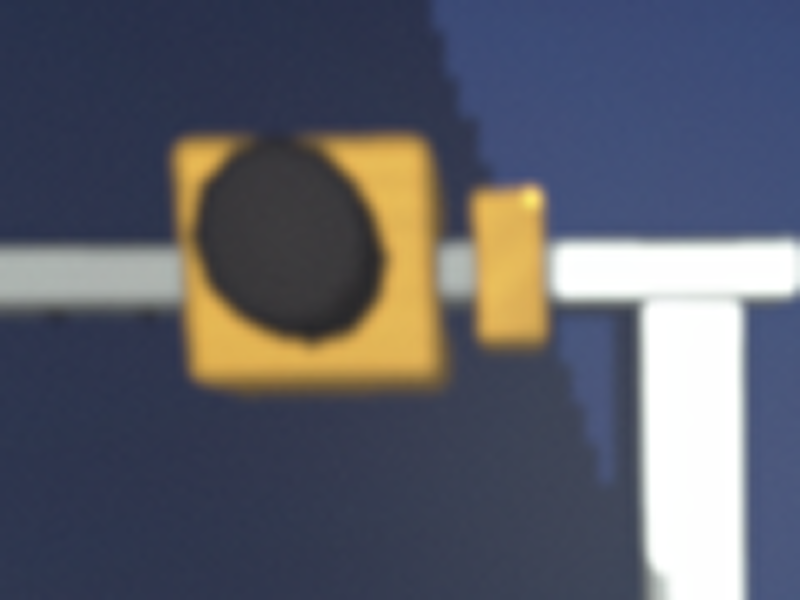

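View pics/w3d.png

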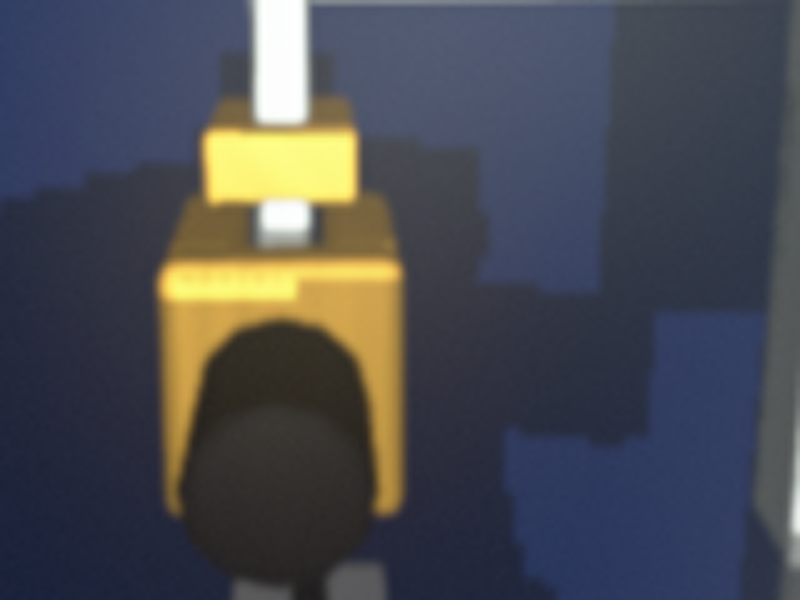

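```bash
python3 - <<'E'
from h import *
np.set_printoptions(precision=4,suppress=True)
s=bot.read_state(); c=eyes.calibration("wrist")
Rt=s["ee_rot"]; pt=s["tcp_pos"]
Rc=c["R"]@Rt; o=Rt.T@(-c["R"].T@c["t"]-pt)   # cam in tool
def cal(p,R):
    R=np.array(R); Rn=Rc@R.T; return dict(K=c["K"],R=Rn,t=-Rn@(np.array(p)+R@o))
w3=cal([.4435,.0533,.1192],np.array([[0,1,0],[0,0,-1],[-1,0,0.]]))
for z in (.101,.103,.106): print(z,"saddle+y edge",ray("",(260+285/5,180+263/5),z,w3),"saddle -y",ray("",(260+285/5,180+516/5),z,w3))
for z in (.09,.095,.1): print(z,"stop -y edge",ray("",(317,180+203/5),z,w3),"stop +y edge",ray("",(317,180+128/5),z,w3))
w4=cal([.5434,.1114,.2241],[[0,.0047,1],[0,1,-.0047],[-1,0,0]])
k=120/800
for z in (.102,.106): print("w4",z,ray("",(220+438*k,60+270*k),z,w4)[1],"knob top",ray("",(220+290*k,60+240*k),z+.03,w4)[1],"stop",ray("",(220+475*k,60+270*k),.095,w4)[1])
E
```

```text
0.101 saddle+y edge [0.4412 0.0848 0.101 ] saddle -y [0.4411 0.0573 0.101 ]
0.103 saddle+y edge [0.4412 0.0854 0.103 ] saddle -y [0.4411 0.0582 0.103 ]
0.106 saddle+y edge [0.4413 0.0863 0.106 ] saddle -y [0.4412 0.0596 0.106 ]
0.09 stop -y edge [0.441 0.088 0.09 ] stop +y edge [0.4411 0.096  0.09  ]
0.095 stop -y edge [0.4411 0.0894 0.095 ] stop +y edge [0.4412 0.0971 0.095 ]
0.1 stop -y edge [0.4412 0.0907 0.1   ] stop +y edge [0.4412 0.0982 0.1   ]
w4 0.102 0.08577407668032214 knob top 0.07465422912336678 stop 0.08920321398381115
w4 0.106 0.08616860991973244 knob top 0.07528878443377027 stop 0.08920321398381115
```

```bash
python3 - <<'E'
from h import *
im=save("side","s16"); a=cv2.imread("pics/s13.png",0);b=cv2.imread("pics/s16.png",0)
print(cv2.phaseCorrelate(a[255:330,280:400].astype('float32'),b[255:330,280:400].astype('float32')))
s=bot.read_state(); print(s["time_s"],s["wrist_force"]); print(bot.job_done())
E
```

```text
((-0.015373555509412995, 0.43637614666497626), 0.8745148154364691)
16.1833 [ 0.40807213 -0.52117315 -0.19455867]
the job is handed in; nothing more can be done
None
```

The job is handed in at about 16 s of the 67 s allowed. I pushed the poise home and moved the blue carrier from the left tray to the right. I then put the gold vee block on the right tray as well. The left tray now holds the slide base alone (about 600 g). The right tray holds the carrier, shaft block, lens housing and vee block (about 600 g together). I did not touch the pink look-alike or the other bench items.

**What the last checks showed:**
- **Trays:** in the final pictures all five parts stand upright and apart, inside the tray rims.
- **Beam:** both trays moved about 8.5–9.1 mm off the 9 mm stops, so the beam is level to within a few thousandths of a radian.
- **Stillness:** two pictures taken shortly after the beam settled matched exactly. The last picture before hand-in showed the right tray about 0.4 px lower, roughly 1 mm. I handed in without a further check. That shift may be from the arm's changed shadow or slight beam motion.
- **Poise:** it stopped hard against my push at about 18 N, against 0.5 N of friction. Pictures before and after that push still show a gap of about 3 mm between saddle and brass stop. I took this to be how the balance is built, and 3 mm is inside the 4 mm limit in any case.

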